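Mount and lock a sharps container, then discard an empty vial

TASK

Get the sharps station ready and use it: stand the small yellow sharps container upright in the round cup of the dock's blue sliding tray, push the tray all the way in, then swing the red lever fully across in front of the container until it stops, to lock it. Once it is locked, drop the empty vial (grey stopper, standing alone) into the open container. Keep the container upright throughout, and leave the two full blue-capped vials, the flat yellow lid and the pen where they are.

Things in the scene. Friction and masses are not known exactly. Their poses are not given: they have to be found in the camera images.
- dock: White docking bracket fixed to the table. Base plate 225 x 100 x 10 mm, a 70 mm high backrest at its +x end. Its x axis is the direction in which the tray is pushed in; z up. Origin on the table, under the place where the cup's centre stands once the tray is home. Free height above is open.
- tray (a joint): Travel of the blue sliding tray along the dock's +x, 0 = pulled out (cup centre 60 mm short of the dock's origin), 0.060 m = fully home at its stop; it stays where it is left, friction about 2 N.
- tray_seat (a point): Centre of the floor of the tray's round cup, 18 mm above the table; moves with the tray. Cup: inner diameter 66 mm, wall 4 mm, rim 16 mm above this point.
- tray_handle (a point): Top centre of the tray's black upright push tab, 58 mm above the table, 80 mm to the dock's -x of the cup's centre; tab 12 mm thick along the dock's x, 26 mm wide, 40 mm free height above the tray plate. Moves with the tray.
- lever (a joint): Angle of the red lock lever about its upright hinge: 0 = swung right out, arm away from the container's path (arm points 150 degrees anticlockwise from the dock's x, seen from above); grows anticlockwise seen from above; 2.094 rad = locked at its stop, arm along the dock's -y just in front of the home container. Stays where it is left.
- lever_hinge (a point): Point on the lever's upright hinge axis, 62 mm above the table, at x -43 mm, y +62 mm in the dock's frame.
- lever_knob (a point): Top centre of the round upright red knob at the lever's end, 115 mm from the hinge axis, 104 mm above the table; knob 16 mm diameter, 32 mm tall above the flat arm (arm 12 mm wide, 10 mm thick, its underside 62 mm above the table).
- container: Small open yellow sharps container with a red band, loose, 0.11 kg: round, 54 mm diameter at the foot, 60 mm from 14 mm up, 62 mm at the rim, 95 mm tall, wall 3 mm. Origin at the centre of its underside, z up out of its mouth.
- container_mouth (a point): Centre of the container's open mouth at rim height, opening 56 mm diameter.
- vial: The empty clear glass vial with a white label and grey stopper, loose, standing alone: 24 mm diameter up to 40 mm, then a stopper 19 mm in diameter, 52 mm tall in all. Origin at the centre of its underside, z up.
- vial_mid (a point): Middle of the empty vial, 26 mm above its underside.
- full_vial_a: A full vial with blue cap and blue label, 24 mm diameter, 52 mm tall, standing in a low white tray (75 x 110 mm, 22 mm high); leave alone. Origin under its centre.
- full_vial_b: The second full blue-capped vial in the same white tray; leave alone.
- bin_lid: Flat yellow lid of another bin, 92 mm diameter, 14 mm high, lying near the robot; leave alone.
- pen: Orange pen, 140 mm long, 10 mm thick, lying near the robot; leave alone.
Not all that is in view belongs to the job. There is more than one size of the container; the one meant has the size given above. What is shaped like the vial but purple is not meant.

How it is judged:
By the outcome, as a careful person would: the job done as asked, in the order asked, and still so for the second after the job is handed in, with the robot touching nothing.
It also fails if it takes over 72 s, if anything falls off the work surface, if the arm or the gripper's body presses on something with over 40 N, if the wrist force passes 120 N, or if a joint passes its speed limit or range.

ROBOT

A 6-joint arm with a two-finger parallel gripper is mounted at the origin on the work surface. World frame = base frame: x ahead of the robot, y to its left, z up, the work surface at z = 0. Lengths are in m, angles in rad, forces in N, time in s.
With the tool pointing down it reaches from about 0.375 to 0.925 m from the base axis. Payload 5.7 kg.
Tool frame: the origin (TCP) lies midway between the tips of the shut fingers; the grasp point (between the pads) lies ctrl.grasp_offset behind it (ctrl.grasp_offset is the distance from the TCP to the grasp point, in m); z points along the fingers, y is the line along which they close (so a half turn about z gives the same grasp; the last joint's range is limited). The gripper opens to 85 mm and grips with 20 to 120 N. Pads are 22 mm wide; open, the fingers measure 114 mm over their backs; the gripper's body (76 mm by 85 mm) begins 54 mm behind the grasp point. The pads swing forward as they close: fully open they stand 13 mm farther back than shut.
Start: joints at [-1.353, 0.359, 1.51, -0, 1.272, -0.115], TCP at [0.196, -0.567, 0.231] pointing down, gripper open.
Joint ranges: [-2.97, 2.97], [-1.01, 2.36], [0.21, 2.38], [-0.96, 4.11], [0.2, 2.71], [-2.98, 2.98]. Speed limits (rad/s): [2.39, 2.39, 3.14, 3.14, 3.14, 3.14].

INTERFACE

Orientations are given as a unit quaternion [x, y, z, w].
In Python, from plant import ctrl gives the robot as it stands.
- The arm moves only by the tool apply_moves, never from a script. Its argument "increments" is a list of rows, each an object of numbers: "jaw": the finger opening in mm, from 0 to 85.4; "x", "y", "z": the shift along the tool's x, y, z in mm; "wx", "wy", "wz": the turn, a rotation vector about the tool's x, y, z in rad. A call has 1 to 5 rows; each row is the pose to reach, as a shift and turn from the pose commanded when the call began, along the tool's axes at that moment; what a row does not reach only later rows make up. A row lasts 1/8 s, in which the tool goes at most 62.5 mm and 10.7 degrees, less where a joint would pass 70% of its speed; a pose out of reach is approached as far as the arm can. A call with a gripper value outside its range is refused whole. The fingers move at their own pace and stop on an object; "force" is the grip in N (left out, the last holds). Time passes only in rows, so rows that repeat a pose let the fingers close. It gives the time, the measured TCP pose, the force, the opening and the grip force at its end, in the units of the state.
- ctrl.state(): the state, without advancing time (a new reading comes with each control period).
- ctrl.get_image(name): name is "scene" or "top" or "wrist"; returns the picture (400x640x3 uint8, blue, green, red); there is no depth.
- ctrl.get_calibration(name): a dict with "fx", "fy", "cx", "cy" (pixels), "extrinsics" (4x4, takes a point from world to camera coordinates). Camera axes: x right, y down, z forward; pixel columns grow to the right and rows downward; lengths in m; the calibration is good to about 2 mm. The wrist camera is an equidistant fisheye: a pixel r from the principal point sees the ray r / f radians off the axis. A picture is of the moment at which its call begins: read the wrist's pose just before it. get_calibration takes no time and is no camera call; for the wrist camera it gives the pose at the moment of the call.
- ctrl.job_done(): hands the job in; it is judged then, once.
The state is a dict: "clock": time; "joints": joint angles; "qvel": joint speeds; "tau": joint torques, N m; "ee_pos": TCP position; "orientation": TCP orientation; "wrist_force": force on the tool from outside, world axes, zero at the start; "moment": the same for the moment, N m; "grip_width": finger opening in m; "grasp_force": force on a finger pad.
Only numpy, scipy, OpenCV 4.12 (cv2) and the standard library are available. Lean on these libraries where they do the work, as an engineer would, in place of code of your own. Each camera call takes 0.05 s, during which the arm holds its last target. There are 200 camera calls.

## Working session

There is one attempt and no reset: what is moved stays moved. The work goes in short steps, Python scripts to look and compute and a tool call to move; the robot and the scene stay as the last step left them, time stands still between calls to the robot, and variables do not carry over. Pictures are saved under pics/ and viewed, at most 10 in all, crops included, and the job is handed in when it is done.

Besides the shell and the picture viewer there is one more tool, called in YAML: its name, and indented under it one key for each argument. apply_moves: Moves the arm, as the interface text tells. Its arguments: {"type":"object","properties":{"increments":{"type":"array","items":{"type":"object","properties":{"jaw":{"type":"number"},"x":{"type":"number"},"y":{"type":"number"},"z":{"type":"number"},"wx":{"type":"number"},"wy":{"type":"number"},"wz":{"type":"number"}}}},"force":{"type":"number"}},"required":["increments"]}

```bash
mkdir -p pics; ls
python3 - <<'E'
from plant import ctrl
import cv2
print(ctrl.state(), ctrl.grasp_offset)
for n in ("scene","top"):
    cv2.imwrite(f"pics/{n}0.png",ctrl.get_image(n)); c=ctrl.get_calibration(n); print(n,c)
E
```

```text
pics
{'clock': 0.0, 'joints': array([-1.35309643e+00,  3.59522636e-01,  1.51144973e+00,  1.56504683e-06,
        1.27250633e+00, -1.15086232e-01]), 'qvel': array([-7.53480741e-04, -2.97088922e-03,  1.92310842e-05,  9.14339902e-05,
        2.89053533e-04,  1.46326531e-04]), 'tau': array([ 2.62571652e-03, -5.27617192e+01, -2.78616464e+01,  2.42888871e-05,
        1.33472178e-02, -1.62711018e-06]), 'ee_pos': array([ 0.19585711, -0.5664007 ,  0.23043651]), 'orientation': array([ 9.86188184e-01,  1.65626013e-01, -4.76154636e-05, -9.41819105e-04]), 'wrist_force': array([ 0.43950899,  0.13816562, -0.25696276]), 'moment': array([-0.0137086 ,  0.00744262, -0.04336125]), 'grasp_force': 0.0, 'grip_width': 0.08560253412905496} 0.0187
scene {'fx': 421.4961611259917, 'fy': 421.4961611259917, 'cx': 323.79664840719187, 'cy': 204.055874332864, 'extrinsics': array([[ 0.62666807,  0.77922684, -0.00962627, -0.3514814 ],
       [ 0.46986062, -0.38766743, -0.7930605 , -0.17007507],
       [-0.62170582,  0.49246269, -0.60906681,  1.35483061],
       [ 0.        ,  0.        ,  0.        ,  1.        ]])}
top {'fx': 470.5707286694774, 'fy': 470.5707286694774, 'cx': 322.7178353650073, 'cy': 202.81100193976175, 'extrinsics': array([[ 0.02521614, -0.99962134,  0.01101487, -0.00186127],
       [-0.99637138, -0.02602708, -0.08103502,  0.53382925],
       [ 0.08129102, -0.00893152, -0.99665039,  1.44681431],
       [ 0.        ,  0.        ,  0.        ,  1.        ]])}
```

View pics/scene0.png

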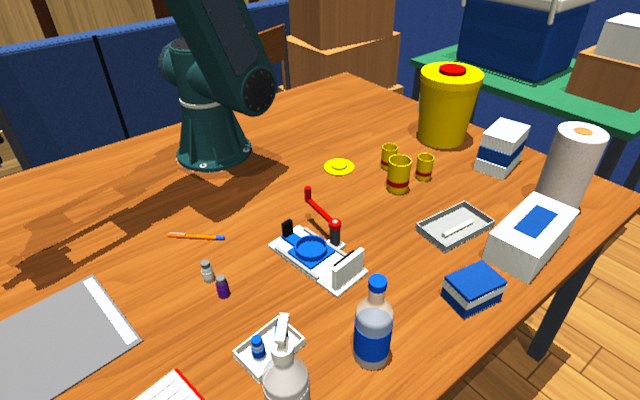

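View pics/top0.png

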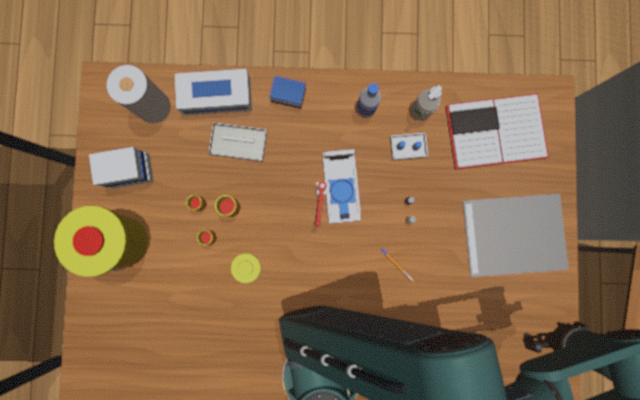

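The scene shows the dock at about (318,255) with the tray out. The lever hinge is at (335,225), with the knob at (308,190). The grey vial is at (207,270) and the purple one at (222,287). In the top view the three yellow containers are at (195,203), (227,206) and (205,238), the cup at (342,190), the handle at (344,212) and the vial at (411,219).

```bash
cat > h.py <<'E'
from plant import ctrl
import numpy as np, cv2
from scipy.spatial.transform import Rotation as R
def ray(n,uv,c=None):
    c=c or ctrl.get_calibration(n); E=c["extrinsics"]
    a=(uv[0]-c["cx"])/c["fx"]; b=(uv[1]-c["cy"])/c["fy"]
    if n=="wrist":
        r=np.hypot(a,b); s=np.sin(r)/max(r,1e-9); d=np.array([a*s,b*s,np.cos(r)])
    else: d=np.array([a,b,1.])
    Rm=E[:3,:3]; return -Rm.T@E[:3,3], Rm.T@d
def onz(n,uv,z,c=None):
    o,d=ray(n,uv,c); return o+d*(z-o[2])/d[2]
def proj(n,p,c=None):
    c=c or ctrl.get_calibration(n); q=c["extrinsics"][:3,:3]@p+c["extrinsics"][:3,3]
    if n=="wrist":
        r=np.hypot(q[0],q[1]); th=np.arctan2(r,q[2]); x,y=q[:2]/r*th
    else: x,y=q[:2]/q[2]
    return np.array([c["cx"]+c["fx"]*x,c["cy"]+c["fy"]*y])
def mask(img,lo,hi):
    return cv2.inRange(cv2.cvtColor(img,cv2.COLOR_BGR2HSV),lo,hi)
def blobs(m,amin=15):
    n,l,s,c=cv2.connectedComponentsWithStats(m)
    return [(np.round(c[i],1),s[i]) for i in range(1,n) if s[i][4]>=amin]
def totool(dw):  # world shift m -> tool mm
    return R.from_quat(ctrl.state()["orientation"]).inv().apply(dw)*1000
E
python3 - <<'E'
from h import *
im=cv2.imread("pics/top0.png"); sc=cv2.imread("pics/scene0.png")
np.set_printoptions(precision=4,suppress=True)
for nm,lo,hi,z in (("yel",(22,120,60),(35,255,255),.095),("blue",(100,150,60),(125,255,255),.03),("red",(0,150,60),(6,255,255),.07),("red2",(174,150,60),(180,255,255),.07)):
    for c,s in blobs(mask(im,lo,hi)): print(nm,c,s,onz("top",c,z)[:2])
for nm,lo,hi in (("yel",(22,120,60),(35,255,255)),("red",(0,150,60),(6,255,255)),("blue",(100,150,60),(125,255,255))):
    for c,s in blobs(mask(sc,lo,hi),30): print("sc",nm,c,s)
a=cv2.resize(im[140:280,180:250],None,fx=5,fy=5,interpolation=cv2.INTER_CUBIC)[:600]
b=cv2.resize(im[140:240,305:360],None,fx=6,fy=6,interpolation=cv2.INTER_CUBIC)[:600]
cv2.imwrite("pics/crop1.png",np.hstack([a[:600],b[:600]])[:, :800])
E
```

```text
yel [189.4 200.7] [186 195  11  15  50] [0.5237 0.4067]
yel [224.  204.2] [215 195  23  21 141] [0.516  0.3042]
yel [ 97.8 240.8] [  53  205   94   72 4194] [0.3989 0.6684]
yel [199.8 238.2] [197 230   9  16  49] [0.414  0.3709]
yel [245.2 267.8] [230 253  31  31 736] [0.3311 0.2344]
blue [373.   88.3] [370  85   7   8  32] [ 0.9012 -0.1382]
red [451.  135.3] [446 105  13  64 152] [ 0.7474 -0.3753]
red [319.  208.4] [315 188   9  38 141] [0.5126 0.0231]
red [194.8 202.5] [191 198   9  10  68] [0.5206 0.3971]
red [226.4 205.6] [220 198  14  16 163] [0.5138 0.3018]
red [ 87.8 240.6] [ 74 227  29  28 649] [0.3985 0.7097]
red [205.2 237.1] [201 232   9  11  77] [0.4177 0.3612]
sc yel [446.6 104.1] [ 418   62   66   87 4236]
sc yel [395.9 163.3] [382 143  30  40 822]
sc yel [424.8 162. ] [417 152  18  21 295]
sc yel [338.7 166.3] [324 158  31  18 433]
sc yel [422.  178.1] [416 175  14   6  50]
sc yel [396.5 190.1] [387 185  21  10 104]
sc red [452.6  69.2] [440  64  26  12 212]
sc red [395.4 184.2] [387 178  21  10  65]
sc red [320.6 209.8] [305 186  36  44 320]
sc red [189.2 384.2] [175 369  30  31 118]
sc blue [500.4  34.1] [  394     0   246    98 12740]
sc blue [271.4  25.9] [257  21  32  11  56]
sc blue [514.1 125. ] [ 473   90   95   77 2739]
sc blue [ 85.1 116.1] [ 80 110  12  13  34]
sc blue [154.6 128. ] [130 120  52  17  96]
sc blue [ 84.7 148.6] [ 32 134  94  33 206]
sc blue [626.1 161.4] [609 135  31  51 670]
sc blue [637.6 187. ] [634 180   6  13  40]
sc blue [535.5 221.1] [515 205  43  33 714]
sc blue [308.7 249. ] [ 281  233   54   36 1056]
sc blue [475.2 280.5] [ 445  260   62   42 1416]
sc blue [377.3 283.1] [369 274  18  19 292]
sc blue [469.1 304.5] [441 288  62  31 451]
sc blue [371.  346.6] [354 324  38  38 840]
sc blue [256.3 340.5] [251 335  11  12 105]
sc blue [258.7 353.8] [252 348  13  11  78]
```

View pics/crop1.png

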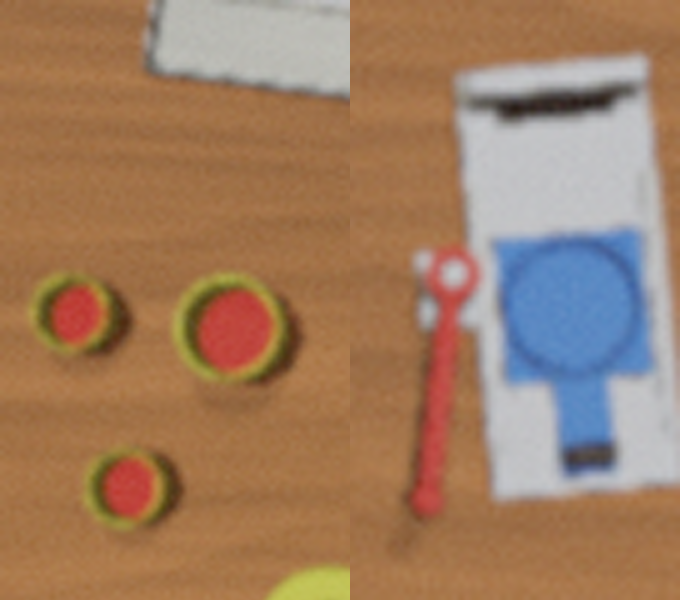

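The larger container, with a rim about 23 px across at (226,205), is the one meant; the other two are smaller. The dock's cup, handle, hinge and knob are all clear in this view.

Run:
```python
from h import *
np.set_printoptions(precision=4,suppress=True)
P={k:onz("top",uv,z) for k,uv,z in (("cont",(226.2,205.4),.095),("cup",(342,190.8),.034),("handle",(345,215.3),.058),("hinge",(322.3,185.2),.072),("knob",(317.8,222.6),.104),("vial",(411,219),.052),("b1",(309.8+14.5,153),.08))}
for k in P: print(k,P[k])
d=P["cup"]-P["handle"]; print("yaw",np.degrees(np.arctan2(d[1],d[0])),np.hypot(*d[:2]))
# plate left/right edges direction (crop px)
for a,b in (((462,100),(495,498)),((648,100),(684,480))):
    q=[onz("top",((u-350)/6+305,v/6+140),.01) for u,v in (b,a)]; e=q[1]-q[0]; print("edge",np.degrees(np.arctan2(e[1],e[0])))
d=P["knob"]-P["hinge"]; print("lever",np.degrees(np.arctan2(d[1],d[0])),np.hypot(*d[:2]))
d=P["hinge"]-P["cup"]; print("hinge-cup (expect 17,62 rot)",d, np.degrees(np.arctan2(d[1],d[0])-np.arctan2(62,17)))
im=cv2.imread("pics/scene0.png"); 
for k in P: print(k, proj("scene",P[k]))
print("to cont tool mm", totool(P["cont"]-ctrl.state()["ee_pos"]))
```

```text
cont [0.5126 0.2976 0.095 ]
cup [ 0.5716 -0.0469  0.034 ]
handle [ 0.4944 -0.0565  0.058 ]
hinge [0.583  0.0149 0.072 ]
knob [0.4684 0.0255 0.104 ]
vial [ 0.4887 -0.2587  0.052 ]
b1 [0.6801 0.0114 0.08  ]
yaw 7.0656691607771975 0.0777719246497027
edge 6.123660601939429
edge 6.488754142432843
lever 174.6968492969474 0.1150838324626516
hinge-cup (expect 17,62 rot) [0.0113 0.0618 0.038 ] 4.952974711538339
cont [399.0014 159.1183]
cup [310.5038 243.6333]
handle [286.8878 220.3894]
hinge [334.7116 222.1146]
knob [307.5354 186.4163]
vial [206.9381 260.0872]
b1 [363.0586 242.7487]
to cont tool mm [ 581.5904 -712.9468  136.8414]
```

apply_moves:
  increments:
    - {"x": 50, "y": -32, "wz": -0.18, "jaw": 85}
    - {"x": 100, "y": -64, "wz": -0.36}
    - {"x": 150, "y": -96, "wz": -0.54}
    - {"x": 200, "y": -128, "wz": -0.72}
    - {"x": 250, "y": -160, "wz": -0.9}

```text
validation failed for argument at $.in...
```

```bash
cat >> h.py <<'E'
def go(p,yaw=None,tcp=None):
    "tool increments to reach world p with tool-x yaw (deg)"
    s=ctrl.state(); Rm=R.from_quat(s["orientation"]); p=np.array(p)
    d=Rm.inv().apply(p-s["ee_pos"])*1000
    ax=np.array([np.cos(np.radians(yaw)),np.sin(np.radians(yaw)),0]); z=np.array([0,0,-1.])
    T=R.from_matrix(np.c_[ax,np.cross(z,ax),z])
    print("shift",np.round(d,1),"turn",np.round((Rm.inv()*T).as_rotvec(),3),"ee",np.round(s["ee_pos"],4),"t",round(float(s["clock"]),2),"F",np.round(s["wrist_force"],1),"w",s["grip_width"],s["grasp_force"])
E
python3 -c "
from h import *
go((.5126,.2976,.21),96.2)"
```

```text
shift [ 581.6 -713.2   21.8] turn [-1.000e-03 -1.000e-03 -1.346e+00] ee [ 0.1959 -0.5665  0.2305] t 0.1 F [ 0.5 -0.7  0.2] w 0.08558862899324808 0.0
```

apply_moves:
  increments:
    - {"x": 50, "y": -32, "z": 0, "wx": 0, "wy": 0, "wz": -0.18, "jaw": 85}
    - {"x": 100, "y": -64, "z": 0, "wx": 0, "wy": 0, "wz": -0.36, "jaw": 85}
    - {"x": 150, "y": -96, "z": 0, "wx": 0, "wy": 0, "wz": -0.54, "jaw": 85}
    - {"x": 200, "y": -128, "z": 0, "wx": 0, "wy": 0, "wz": -0.72, "jaw": 85}
    - {"x": 250, "y": -160, "z": 0, "wx": 0, "wy": 0, "wz": -0.9, "jaw": 85}

```text
clock: 0.72
ee_pos: [0.3808, -0.3325, 0.2311]
orientation: [0.814, 0.58, 0.0, -0.0]
wrist_force: [1.1, -0.1, 0.7]
grip_width: 0.0849
grasp_force: 0.0
```

```bash
python3 -c "
from h import *
go((.5126,.2976,.21),96.2)"
```

```text
shift [638.6 -81.   21.3] turn [-0.    -0.    -0.441] ee [ 0.3808 -0.3325  0.2311] t 0.72 F [ 1.1 -0.1  0.7] w 0.08490889374990129 0.0
```

apply_moves:
  increments:
    - {"x": 60, "y": -8, "z": 0, "wx": 0, "wy": 0, "wz": -0.1, "jaw": 85}
    - {"x": 120, "y": -16, "z": 0, "wx": 0, "wy": 0, "wz": -0.2, "jaw": 85}
    - {"x": 180, "y": -24, "z": 0, "wx": 0, "wy": 0, "wz": -0.3, "jaw": 85}
    - {"x": 240, "y": -32, "z": 0, "wx": 0, "wy": 0, "wz": -0.4, "jaw": 85}
    - {"x": 300, "y": -40, "z": 0, "wx": 0, "wy": 0, "wz": -0.44, "jaw": 85}

```text
clock: 1.35
ee_pos: [0.4417, -0.0359, 0.2313]
orientation: [0.67, 0.743, 0.0, 0.0]
wrist_force: [0.8, 0.2, -1.0]
grip_width: 0.085
grasp_force: 0.0
```

```bash
python3 -c "
from h import *
go((.5126,.2976,.21),96.2)"
```

```text
shift [324.4 105.   21.3] turn [ 0.    -0.    -0.005] ee [ 0.4417 -0.0359  0.2313] t 1.35 F [ 0.8  0.2 -1. ] w 0.08503572298685151 0.0
```

apply_moves:
  increments:
    - {"x": 58, "y": 19, "z": 0, "wx": 0, "wy": 0, "wz": -0.005, "jaw": 85}
    - {"x": 116, "y": 38, "z": 0, "wx": 0, "wy": 0, "wz": -0.005, "jaw": 85}
    - {"x": 174, "y": 57, "z": 0, "wx": 0, "wy": 0, "wz": -0.005, "jaw": 85}
    - {"x": 232, "y": 76, "z": 0, "wx": 0, "wy": 0, "wz": -0.005, "jaw": 85}
    - {"x": 290, "y": 95, "z": 0, "wx": 0, "wy": 0, "wz": -0.005, "jaw": 85}

```text
clock: 1.98
ee_pos: [0.5066, 0.2623, 0.2311]
orientation: [0.668, 0.744, -0.0, -0.0]
wrist_force: [0.9, -0.7, -0.7]
grip_width: 0.085
grasp_force: 0.0
```

apply_moves:
  increments:
    - {"x": 34, "y": 10, "z": 0, "wx": 0, "wy": 0, "wz": 0, "jaw": 85}
    - {"x": 34, "y": 10, "z": 0, "wx": 0, "wy": 0, "wz": 0, "jaw": 85}

```text
clock: 2.22
ee_pos: [0.513, 0.2976, 0.2307]
orientation: [0.667, 0.745, 0.0, -0.0]
wrist_force: [0.1, -0.4, 1.0]
grip_width: 0.0847
grasp_force: 0.0
```

```bash
python3 -c "
from h import *
np.set_printoptions(precision=4,suppress=True)
go((.5126,.2976,.1),96.2)
c=ctrl.get_calibration('wrist'); im=ctrl.get_image('wrist'); print(c)
print('exp',proj('wrist',np.array([.5126,.2976,.095]),c))
for b in blobs(mask(im,(22,120,60),(35,255,255)),100): print(b)
for b in blobs(mask(im,(0,150,60),(6,255,255)),100): print(b)
cv2.imwrite('pics/w1.png',im)"
```

```text
shift [  0.   -0.3 130.7] turn [-0.    -0.001  0.002] ee [0.513  0.2976 0.2307] t 2.23 F [ 0.1 -0.4  1. ] w 0.0847251972750908 0.0
{'fx': 309.70691628693146, 'fy': 309.70691628693146, 'cx': 324.8596671995381, 'cy': 198.59939364547915, 'extrinsics': array([[ 0.994 ,  0.1095, -0.    , -0.5418],
       [ 0.1036, -0.9399,  0.3252,  0.1849],
       [ 0.0356, -0.3233, -0.9456,  0.4584],
       [ 0.    ,  0.    ,  0.    ,  1.    ]])}
exp [325.1928 187.1063]
(array([348.8,  76.5]), array([322,  57,  48,  46, 561], dtype=int32))
(array([236.9, 107.6]), array([215,  85,  51,  45, 871], dtype=int32))
(array([325.3, 185. ]), array([ 294,  144,   65,   71, 1912], dtype=int32))
(array([183.2, 188.3]), array([ 154,  156,   60,   65, 3004], dtype=int32))
(array([343.3,  80.5]), array([325,  64,  37,  36, 979], dtype=int32))
(array([242.6, 105.7]), array([230,  89,  26,  35, 667], dtype=int32))
(array([324.9, 173.9]), array([ 301,  156,   49,   38, 1346], dtype=int32))
(array([ 52.1, 392. ]), array([ 41, 383,  26,  17, 272], dtype=int32))
```

View pics/w1.png

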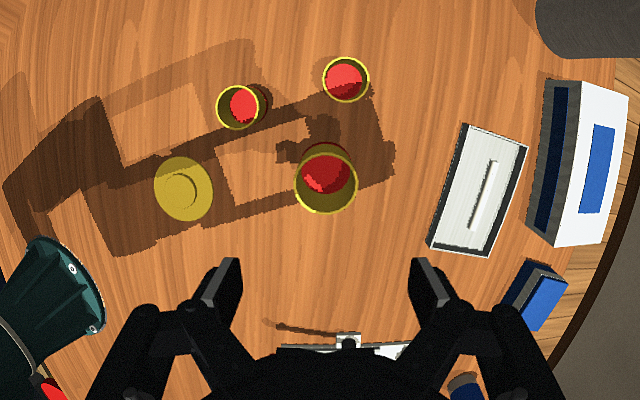

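The container's rim ellipse is centred at about (326,183), between columns 294 and 359. That is about 4 px above where I expected it, so I'll refine the position.

```bash
python3 -c "
from h import *
im=cv2.imread('pics/w1.png'); m=mask(im,(22,120,60),(35,255,255))
n,l,s,c=cv2.connectedComponentsWithStats(m)
i=l[213,326]; 
m=(l==i).astype('uint8'); ys,xs=np.nonzero(m); print(xs.min(),xs.max(),ys.min(),ys.max())
cn=max(cv2.findContours(m,0,1)[0],key=len); print(cv2.fitEllipse(cv2.convexHull(cn)))
h=cv2.convexHull(cn)[:,0]; P=np.array([onz('wrist',q,.095)[:2] for q in h]); c,r=cv2.minEnclosingCircle(P.astype('float32')); print(c,r)
go((c[0],c[1],.075),96.2)"
```

```text
294 358 144 214
((325.02496337890625, 180.14883422851562), (64.1221694946289, 70.42060852050781), 3.3041906356811523)
(0.5106635689735413, 0.30234888195991516) 0.03428591042757034
shift [  6.7  -1.  155.6] turn [-0.001  0.001  0.001] ee [0.5126 0.2959 0.2306] t 2.27 F [ 0.3  0.4 -0.2] w 0.0851149717657535 0.0
```

apply_moves:
  increments:
    - {"x": 4, "y": 0, "z": 50, "wx": 0, "wy": 0, "wz": 0, "jaw": 85}
    - {"x": 4, "y": 0, "z": 100, "wx": 0, "wy": 0, "wz": 0, "jaw": 85}
    - {"x": 4, "y": 0, "z": 150, "wx": 0, "wy": 0, "wz": 0, "jaw": 85}
    - {"x": 4, "y": 0, "z": 179, "wx": 0, "wy": 0, "wz": 0, "jaw": 85}
    - {"x": 4, "y": 0, "z": 179, "wx": 0, "wy": 0, "wz": 0, "jaw": 66}

```text
clock: 2.9
ee_pos: [0.5103, 0.2967, 0.0502]
orientation: [0.669, 0.743, -0.003, -0.001]
wrist_force: [0.2, -0.1, 0.9]
grip_width: 0.0692
grasp_force: 0.0
```

apply_moves:
  increments:
    - {"x": 0, "y": 0, "z": 0, "wx": 0, "wy": 0, "wz": 0, "jaw": 52}
    - {"x": 0, "y": 0, "z": 0, "wx": 0, "wy": 0, "wz": 0, "jaw": 52}
    - {"x": 0, "y": 0, "z": 0, "wx": 0, "wy": 0, "wz": 0, "jaw": 52}
    - {"x": 0, "y": 0, "z": 0, "wx": 0, "wy": 0, "wz": 0, "jaw": 52}
  force: 30

```text
clock: 3.4
ee_pos: [0.5129, 0.2993, 0.053]
orientation: [0.668, 0.744, 0.0, 0.0]
wrist_force: [0.6, -0.4, -0.3]
grip_width: 0.0618
grasp_force: 32.8
```

apply_moves:
  increments:
    - {"x": 0, "y": 0, "z": -30, "wx": 0, "wy": 0, "wz": 0, "jaw": 52}
    - {"x": 0, "y": 0, "z": -80, "wx": 0, "wy": 0, "wz": 0, "jaw": 52}
    - {"x": 0, "y": 0, "z": -130, "wx": 0, "wy": 0, "wz": 0, "jaw": 52}
    - {"x": 0, "y": 0, "z": -140, "wx": 0, "wy": 0, "wz": 0, "jaw": 52}

```text
clock: 3.9
ee_pos: [0.5148, 0.3003, 0.1965]
orientation: [0.668, 0.744, 0.003, 0.001]
wrist_force: [0.4, 0.5, -0.9]
grip_width: 0.0615
grasp_force: 33.3
```

```bash
python3 -c "
from h import *
go((.5725,-.0478,.19),96.2)"
```

```text
shift [-352.3   20.     5.8] turn [ 0.007 -0.002 -0.001] ee [0.5148 0.3003 0.1965] t 3.9 F [ 0.4  0.5 -0.9] w 0.06148977291660579 33.285963432826975
```

apply_moves:
  increments:
    - {"x": -50, "y": 3, "z": 0, "wx": 0, "wy": 0, "wz": 0, "jaw": 52}
    - {"x": -105, "y": 6, "z": 0, "wx": 0, "wy": 0, "wz": 0, "jaw": 52}
    - {"x": -160, "y": 10, "z": 0, "wx": 0, "wy": 0, "wz": 0, "jaw": 52}
    - {"x": -215, "y": 13, "z": 0, "wx": 0, "wy": 0, "wz": 0, "jaw": 52}
    - {"x": -270, "y": 16, "z": 0, "wx": 0, "wy": 0, "wz": 0, "jaw": 52}

```text
clock: 4.53
ee_pos: [0.5567, 0.0308, 0.1914]
orientation: [0.668, 0.744, -0.0, -0.001]
wrist_force: [1.7, 0.1, -1.6]
grip_width: 0.0617
grasp_force: 33.3
```

apply_moves:
  increments:
    - {"x": -50, "y": 4, "z": 0, "wx": 0, "wy": 0, "wz": 0, "jaw": 52}
    - {"x": -81, "y": 5, "z": 0, "wx": 0, "wy": 0, "wz": 0, "jaw": 52}
    - {"x": -81, "y": 5, "z": 0, "wx": 0, "wy": 0, "wz": 0, "jaw": 52}
    - {"x": -81, "y": 5, "z": 0, "wx": 0, "wy": 0, "wz": 0, "jaw": 52}

```text
clock: 5.03
ee_pos: [0.5702, -0.047, 0.1915]
orientation: [0.668, 0.744, -0.0, -0.001]
wrist_force: [0.4, 0.2, -0.6]
grip_width: 0.0619
grasp_force: 33.3
```

```bash
python3 -c "
from h import *
np.set_printoptions(precision=4,suppress=True)
c=ctrl.get_calibration('wrist'); im=ctrl.get_image('wrist'); go((.5725,-.0478,.19),96.2)
for k,p in dict(cup=(.5725,-.0478,.034),handle=(.493,-.0565,.058),hinge=(.583,.0149,.072),knob=(.4684,.0255,.104),mouth=(.5725,-.0478,.232)).items(): print(k,proj('wrist',np.array(p),c))
cv2.imwrite('pics/w2.png',im)"
```

```text
shift [-1.4  2.1  1.7] turn [-0.001 -0.001 -0.001] ee [ 0.5702 -0.0466  0.1917] t 5.08 F [ 0.4 -0.8 -0.3] w 0.06127649902471003 33.2699997637792
cup [328.0045 181.9636]
handle [244.4308 189.4011]
hinge [348.8052 124.7193]
knob [204.3725 103.0999]
mouth [331.7628 311.6094]
```

View pics/w2.png

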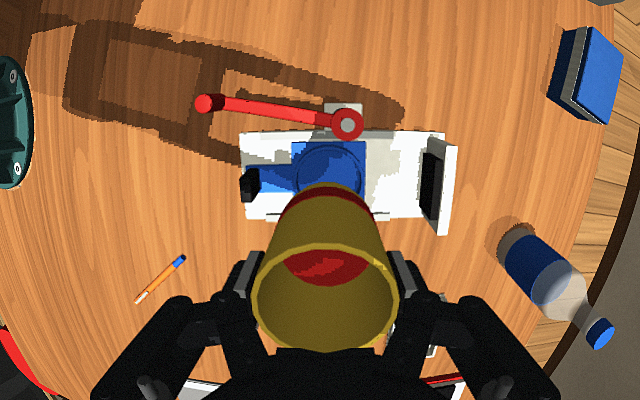

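The container is held upright, with its mouth's top edge at (326,243) and its sides at columns 253 and 399. The seen hinge (347,124), knob (206,103) and cup (x≈328) match my estimates.

```bash
python3 -c "
from h import *
np.set_printoptions(precision=4,suppress=True)
s=ctrl.state();z=s['ee_pos'][2]-.053+.095; Rm=R.from_quat(s['orientation'])
for q in ((326,243.5),(253,291),(399,289)):
    p=onz('wrist',q,z); print(p, Rm.inv().apply(p-s['ee_pos'])*1000)
go((.5725,-.0478,.19),96.2)"
```

```text
[ 0.5665 -0.0144  0.2337] [ 32.4773  -0.2877 -41.9669]
[ 0.5396 -0.0397  0.2337] [ 10.2326 -29.8057 -41.948 ]
[ 0.5981 -0.0324  0.2337] [ 11.2134  29.202  -42.0296]
shift [-1.4  2.1  1.7] turn [-0.001 -0.001 -0.001] ee [ 0.5702 -0.0466  0.1917] t 5.08 F [ 0.4 -0.8 -0.3] w 0.06127649902471003 33.2699997637792
```

apply_moves:
  increments:
    - {"x": -3, "y": 2, "z": 40, "wx": 0, "wy": 0, "wz": 0, "jaw": 52}
    - {"x": -3, "y": 2, "z": 80, "wx": 0, "wy": 0, "wz": 0, "jaw": 52}
    - {"x": -3, "y": 2, "z": 102, "wx": 0, "wy": 0, "wz": 0, "jaw": 52}
    - {"x": -3, "y": 2, "z": 112, "wx": 0, "wy": 0, "wz": 0, "jaw": 52}
    - {"x": -3, "y": 2, "z": 119, "wx": 0, "wy": 0, "wz": 0, "jaw": 52}

```text
clock: 5.7
ee_pos: [0.5736, -0.0497, 0.0733]
orientation: [0.668, 0.744, 0.0, 0.0]
wrist_force: [-0.3, 0.7, -0.5]
grip_width: 0.062
grasp_force: 33.3
```

apply_moves:
  increments:
    - {"x": 0, "y": 0, "z": 1, "wx": 0, "wy": 0, "wz": 0, "jaw": 52}
    - {"x": 0, "y": 0, "z": 1, "wx": 0, "wy": 0, "wz": 0, "jaw": 52}

```text
clock: 5.95
ee_pos: [0.5739, -0.0504, 0.0731]
orientation: [0.668, 0.744, 0.0, 0.001]
wrist_force: [-0.3, -0.6, -1.1]
grip_width: 0.0619
grasp_force: 33.3
```

```bash
python3 -c "
from h import *
go((.5725,-.0478,.0705),96.2); im=ctrl.get_image('scene'); cv2.imwrite('pics/s2.png',cv2.resize(im[150:300,240:400],None,fx=4,fy=4))"
```

```text
shift [ 2.7 -1.1  2.6] turn [ 0.001  0.    -0.001] ee [ 0.5739 -0.0504  0.0731] t 5.95 F [-0.3 -0.6 -1.1] w 0.06193108037372364 33.253657330333226
```

View pics/s2.png

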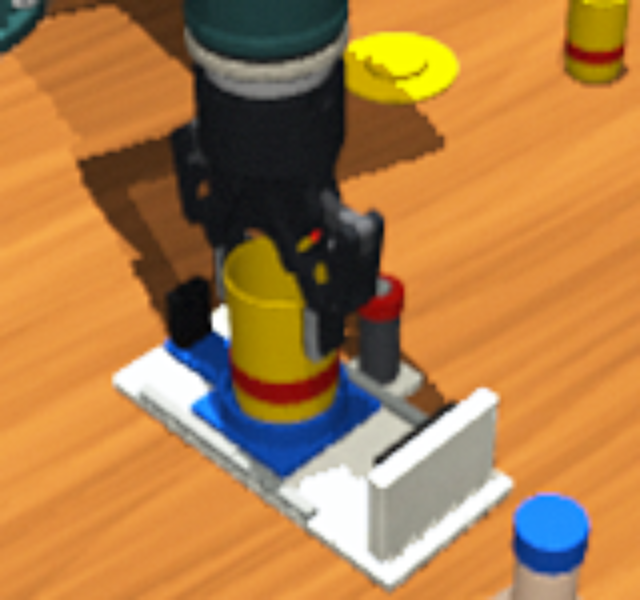

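The container is standing inside the blue cup at about (285,390) in the crop, slightly above the floor. I'll lower it a little until it touches.

apply_moves:
  increments:
    - {"x": 0, "y": 0, "z": 1, "wx": 0, "wy": 0, "wz": 0, "jaw": 52}
    - {"x": 0, "y": 0, "z": 2, "wx": 0, "wy": 0, "wz": 0, "jaw": 52}
    - {"x": 0, "y": 0, "z": 2, "wx": 0, "wy": 0, "wz": 0, "jaw": 52}

```text
clock: 6.38
ee_pos: [0.5732, -0.0504, 0.0703]
orientation: [0.668, 0.744, 0.0, -0.0]
wrist_force: [0.4, 0.6, -0.3]
grip_width: 0.0615
grasp_force: 33.3
```

apply_moves:
  increments:
    - {"x": 0, "y": 0, "z": 1, "wx": 0, "wy": 0, "wz": 0, "jaw": 52}
    - {"x": 0, "y": 0, "z": 1, "wx": 0, "wy": 0, "wz": 0, "jaw": 52}

```text
clock: 6.62
ee_pos: [0.5734, -0.0505, 0.07]
orientation: [0.668, 0.744, 0.0, 0.0]
wrist_force: [-1.3, -0.3, 6.0]
grip_width: 0.0617
grasp_force: 33.3
```

apply_moves:
  increments:
    - {"x": 0, "y": 0, "z": 0, "wx": 0, "wy": 0, "wz": 0, "jaw": 85}
    - {"x": 0, "y": 0, "z": 0, "wx": 0, "wy": 0, "wz": 0, "jaw": 85}
    - {"x": 0, "y": 0, "z": 0, "wx": 0, "wy": 0, "wz": 0, "jaw": 85}
    - {"x": 0, "y": 0, "z": -30, "wx": 0, "wy": 0, "wz": 0, "jaw": 85}
    - {"x": 0, "y": 0, "z": -80, "wx": 0, "wy": 0, "wz": 0, "jaw": 85}

```text
clock: 7.25
ee_pos: [0.5716, -0.05, 0.1483]
orientation: [0.668, 0.744, -0.001, -0.002]
wrist_force: [1.4, 0.5, 0.4]
grip_width: 0.085
grasp_force: 0.0
```

apply_moves:
  increments:
    - {"x": 0, "y": 0, "z": -30, "wx": 0, "wy": 0, "wz": 0, "jaw": 20}
    - {"x": 0, "y": -40, "z": -30, "wx": 0, "wy": 0, "wz": 0, "jaw": 0}
    - {"x": 0, "y": -80, "z": -30, "wx": 0, "wy": 0, "wz": 0, "jaw": 0}

```text
clock: 7.62
ee_pos: [0.4933, -0.0591, 0.1797]
orientation: [0.668, 0.744, 0.0, 0.001]
wrist_force: [0.4, -0.3, -0.5]
grip_width: 0.0317
grasp_force: 0.0
```

```bash
python3 -c "
from h import *
a=np.radians(6.2); D=np.array([[np.cos(a),-np.sin(a)],[np.sin(a),np.cos(a)]]); O=np.array([.5725,-.0478])+D@[.06,0]
w=lambda x,y:tuple(O+D@[x,y])
print(O); go((*w(-.180,0),.18),96.2); go((*w(-.180,0),.040),96.2); go((*w(-.1015,0),.040),96.2)"
```

```text
[ 0.63214906 -0.04132004]
shift [  2.6 -40.   -0.3] turn [ 0.001  0.    -0.001] ee [ 0.4933 -0.0591  0.1797] t 7.62 F [ 0.4 -0.3 -0.5] w 0.03170223246607985 0.0
shift [  2.7 -40.2 139.7] turn [ 0.001  0.    -0.001] ee [ 0.4933 -0.0591  0.1797] t 7.62 F [ 0.4 -0.3 -0.5] w 0.03170223246607985 0.0
shift [  2.7  38.3 139.8] turn [ 0.001  0.    -0.001] ee [ 0.4933 -0.0591  0.1797] t 7.62 F [ 0.4 -0.3 -0.5] w 0.03170223246607985 0.0
```

apply_moves:
  increments:
    - {"x": 3, "y": -42, "z": 0, "wx": 0, "wy": 0, "wz": 0, "jaw": 0}
    - {"x": 3, "y": -42, "z": 45, "wx": 0, "wy": 0, "wz": 0, "jaw": 0}
    - {"x": 3, "y": -42, "z": 90, "wx": 0, "wy": 0, "wz": 0, "jaw": 0}
    - {"x": 3, "y": -42, "z": 138, "wx": 0, "wy": 0, "wz": 0, "jaw": 0}
    - {"x": 3, "y": -42, "z": 138, "wx": 0, "wy": 0, "wz": 0, "jaw": 0}

```text
clock: 8.25
ee_pos: [0.4487, -0.0596, 0.0389]
orientation: [0.668, 0.744, -0.002, -0.003]
wrist_force: [-0.0, -0.6, -0.2]
grip_width: -0.0001
grasp_force: 0.0
```

apply_moves:
  increments:
    - {"x": 0, "y": 10, "z": 0, "wx": 0, "wy": 0, "wz": 0, "jaw": 0}
    - {"x": 0, "y": 20, "z": 0, "wx": 0, "wy": 0, "wz": 0, "jaw": 0}
    - {"x": 0, "y": 30, "z": 0, "wx": 0, "wy": 0, "wz": 0, "jaw": 0}
    - {"x": 0, "y": 40, "z": 0, "wx": 0, "wy": 0, "wz": 0, "jaw": 0}
    - {"x": 0, "y": 50, "z": 0, "wx": 0, "wy": 0, "wz": 0, "jaw": 0}

```text
clock: 8.88
ee_pos: [0.502, -0.0549, 0.0416]
orientation: [0.668, 0.744, 0.0, 0.0]
wrist_force: [-2.9, -0.4, 1.1]
grip_width: -0.0001
grasp_force: 1.1
```

apply_moves:
  increments:
    - {"x": 0, "y": 7, "z": 0, "wx": 0, "wy": 0, "wz": 0, "jaw": 0}
    - {"x": 0, "y": 13, "z": 0, "wx": 0, "wy": 0, "wz": 0, "jaw": 0}
    - {"x": 0, "y": 17, "z": 0, "wx": 0, "wy": 0, "wz": 0, "jaw": 0}
    - {"x": 0, "y": 20, "z": 0, "wx": 0, "wy": 0, "wz": 0, "jaw": 0}

```text
clock: 9.38
ee_pos: [0.5212, -0.0528, 0.0412]
orientation: [0.668, 0.744, -0.0, -0.0]
wrist_force: [-2.0, 1.0, 1.7]
grip_width: -0.0
grasp_force: 1.1
```

```bash
cat >> h.py <<'E'
a6=np.radians(6.2); D=np.array([[np.cos(a6),-np.sin(a6)],[np.sin(a6),np.cos(a6)]]); O=np.array([.5725,-.0478])+D@[.06,0]
def w(x,y): return O+D@[x,y]
def dk(p): return D.T@(np.array(p)[:2]-O)
E
python3 -c "
from h import *
s=ctrl.state(); print(dk(s['ee_pos']), D.T@s['wrist_force'][:2])
im=ctrl.get_image('top')
cv2.imwrite('pics/t2.png',cv2.resize(im[130:240,290:370],None,fx=5,fy=5,interpolation=cv2.INTER_CUBIC))"
```

```text
[-0.11151417  0.00058391] [-1.91134184  1.21559474]
```

View pics/t2.png

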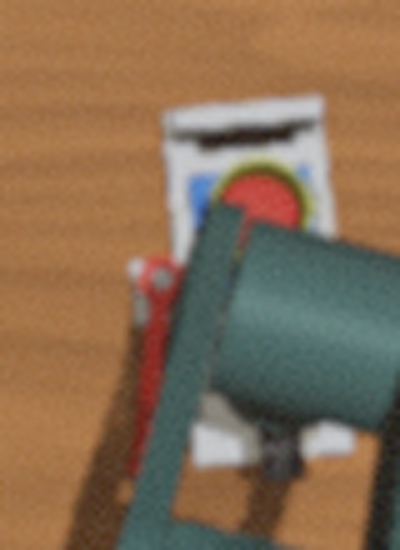

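The tray is sliding in under about 2 N with the container upright, its rim at (262,205) in the crop. It isn't at the stop yet, so I'll keep pushing.

apply_moves:
  increments:
    - {"x": 0, "y": 3, "z": 0, "wx": 0, "wy": 0, "wz": 0, "jaw": 0}
    - {"x": 0, "y": 6, "z": 0, "wx": 0, "wy": 0, "wz": 0, "jaw": 0}
    - {"x": 0, "y": 6, "z": 0, "wx": 0, "wy": 0, "wz": 0, "jaw": 0}

```text
clock: 9.8
ee_pos: [0.5277, -0.0523, 0.0413]
orientation: [0.668, 0.744, 0.0, 0.0]
wrist_force: [-0.5, 1.0, -0.1]
grip_width: 0.0
grasp_force: 0.5
```

apply_moves:
  increments:
    - {"x": 0, "y": 2, "z": 0, "wx": 0, "wy": 0, "wz": 0, "jaw": 0}
    - {"x": 0, "y": 3, "z": 0, "wx": 0, "wy": 0, "wz": 0, "jaw": 0}
    - {"x": 0, "y": 3, "z": 0, "wx": 0, "wy": 0, "wz": 0, "jaw": 0}

```text
clock: 10.18
ee_pos: [0.5303, -0.052, 0.0413]
orientation: [0.668, 0.744, 0.0, 0.0]
wrist_force: [-1.5, 1.2, -0.3]
grip_width: -0.0002
grasp_force: 0.7
```

apply_moves:
  increments:
    - {"x": 0, "y": 2, "z": 0, "wx": 0, "wy": 0, "wz": 0, "jaw": 0}
    - {"x": 0, "y": 3, "z": 0, "wx": 0, "wy": 0, "wz": 0, "jaw": 0}
    - {"x": 0, "y": 3, "z": 0, "wx": 0, "wy": 0, "wz": 0, "jaw": 0}

```text
clock: 10.55
ee_pos: [0.5329, -0.0516, 0.0413]
orientation: [0.668, 0.744, -0.0, -0.0]
wrist_force: [-2.7, -0.1, -0.3]
grip_width: 0.0001
grasp_force: 1.6
```

apply_moves:
  increments:
    - {"x": 0, "y": 2, "z": 0, "wx": 0, "wy": 0, "wz": 0, "jaw": 0}
    - {"x": 0, "y": 3, "z": 0, "wx": 0, "wy": 0, "wz": 0, "jaw": 0}
    - {"x": 0, "y": 3, "z": 0, "wx": 0, "wy": 0, "wz": 0, "jaw": 0}

```text
clock: 10.92
ee_pos: [0.533, -0.0515, 0.0411]
orientation: [0.668, 0.744, -0.002, -0.002]
wrist_force: [-10.1, -2.9, 6.8]
grip_width: 0.0001
grasp_force: 5.3
```

apply_moves:
  increments:
    - {"x": 0, "y": 2, "z": 0, "wx": 0, "wy": 0, "wz": 0, "jaw": 0}
    - {"x": 0, "y": 2, "z": 0, "wx": 0, "wy": 0, "wz": 0, "jaw": 0}

```text
clock: 11.18
ee_pos: [0.533, -0.0514, 0.041]
orientation: [0.668, 0.744, -0.003, -0.003]
wrist_force: [-14.5, -5.4, 11.2]
grip_width: -0.0001
grasp_force: 7.6
```

apply_moves:
  increments:
    - {"x": 0, "y": -20, "z": 0, "wx": 0, "wy": 0, "wz": 0, "jaw": 0}
    - {"x": 0, "y": -45, "z": 0, "wx": 0, "wy": 0, "wz": 0, "jaw": 0}
    - {"x": 0, "y": -45, "z": -50, "wx": 0, "wy": 0, "wz": 0, "jaw": 0}
    - {"x": 0, "y": -45, "z": -100, "wx": 0, "wy": 0, "wz": 0, "jaw": 25}

```text
clock: 11.68
ee_pos: [0.494, -0.0561, 0.1425]
orientation: [0.668, 0.744, 0.0, 0.0]
wrist_force: [1.0, -0.0, 0.0]
grip_width: 0.0172
grasp_force: 0.0
```

```bash
python3 -c "
from h import *
np.set_printoptions(precision=4,suppress=True)
H=w(-.043,.062); k=np.array([.4684,.0255]); v=k-H; th=np.degrees(np.arctan2(v[1],v[0])); print('hinge',H,'th world',th,np.hypot(*v), 'dock',th-6.2)
n=H+.115*np.array([np.cos(np.radians(th)),np.sin(np.radians(th))]); print('knob',n)
go((*n,.150),th-180)
c=ctrl.get_calibration('wrist'); im=ctrl.get_image('wrist'); cv2.imwrite('pics/w3.png',im)
print('knob exp',proj('wrist',np.array([*n,.104]),c),'mouth',proj('wrist',np.array([*O,.113]),c))
for b in blobs(mask(im,(0,150,60),(6,255,255)),60): print(b)
"
```

```text
hinge [0.5827 0.0157] th world 175.086421000496 0.11472622238468536 dock 168.886421000496
knob [0.4681 0.0255]
shift [ 83.9 -17.   -7.6] turn [ 0.001 -0.001  1.763] ee [ 0.494  -0.0561  0.1425] t 11.68 F [ 1. -0.  0.] w 0.017162306327364464 0.0
knob exp [296.313   97.0003] mouth [520.1457 231.6509]
(array([380.5, 114.7]), array([ 282,   85,  191,   67, 3556], dtype=int32))
(array([468.2, 178. ]), array([452, 167,  43,  31, 206], dtype=int32))
(array([501.2, 215.9]), array([490, 200,  23,  30, 227], dtype=int32))
(array([ 13.3, 367.4]), array([  0, 341,  44,  59, 799], dtype=int32))
```

View pics/w3.png

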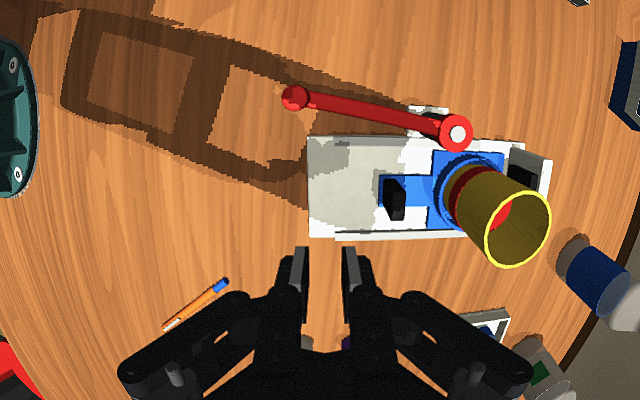

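The tray is home, with the container at (515,225) and still upright. The knob is at (295,97), as predicted, so I'll cage it and swing the lever.

apply_moves:
  increments:
    - {"x": 17, "y": -4, "z": -8, "wx": 0, "wy": 0, "wz": 0.18, "jaw": 36}
    - {"x": 34, "y": -8, "z": -8, "wx": 0, "wy": 0, "wz": 0.36, "jaw": 36}
    - {"x": 51, "y": -11, "z": -8, "wx": 0, "wy": 0, "wz": 0.54, "jaw": 36}
    - {"x": 68, "y": -14, "z": -8, "wx": 0, "wy": 0, "wz": 0.72, "jaw": 36}
    - {"x": 84, "y": -17, "z": -8, "wx": 0, "wy": 0, "wz": 0.9, "jaw": 36}

```text
clock: 12.35
ee_pos: [0.4689, 0.0263, 0.1497]
orientation: [0.926, 0.376, 0.001, 0.001]
wrist_force: [0.0, -0.4, -0.1]
grip_width: 0.0359
grasp_force: 0.0
```

apply_moves:
  increments:
    - {"x": 0, "y": 0, "z": 0, "wx": 0, "wy": 0, "wz": 0.18, "jaw": 36}
    - {"x": 0, "y": 0, "z": 0, "wx": 0, "wy": 0, "wz": 0.36, "jaw": 36}
    - {"x": 0, "y": 0, "z": 0, "wx": 0, "wy": 0, "wz": 0.54, "jaw": 36}
    - {"x": 0, "y": 0, "z": 0, "wx": 0, "wy": 0, "wz": 0.72, "jaw": 36}
    - {"x": 0, "y": 0, "z": 0, "wx": 0, "wy": 0, "wz": 0.863, "jaw": 36}

```text
clock: 12.98
ee_pos: [0.4691, 0.0257, 0.1497]
orientation: [0.999, -0.045, 0.002, -0.0]
wrist_force: [0.6, 0.1, 0.8]
grip_width: 0.0358
grasp_force: 0.0
```

```bash
python3 -c "
from h import *
go((.4681,.0255,.082),-4.9)"
```

```text
shift [-1.1  0.4 67.7] turn [-0.    -0.003 -0.005] ee [0.4691 0.0257 0.1497] t 12.97 F [0.6 0.1 0.8] w 0.03583597228743777 0.0
```

apply_moves:
  increments:
    - {"x": 0, "y": 0, "z": 35, "wx": 0, "wy": 0, "wz": 0, "jaw": 36}
    - {"x": 0, "y": 0, "z": 68, "wx": 0, "wy": 0, "wz": 0, "jaw": 36}
    - {"x": 0, "y": 0, "z": 68, "wx": 0, "wy": 0, "wz": 0, "jaw": 22}
    - {"x": 0, "y": 0, "z": 68, "wx": 0, "wy": 0, "wz": 0, "jaw": 22}

```text
clock: 13.48
ee_pos: [0.4687, 0.0257, 0.0822]
orientation: [0.999, -0.043, 0.001, -0.0]
wrist_force: [0.0, -0.5, 0.3]
grip_width: 0.0218
grasp_force: 0.0
```

apply_moves:
  increments:
    - {"x": 2, "y": 20.6, "z": 0, "wx": 0, "wy": 0, "wz": -0.18, "jaw": 22}
    - {"x": 7.4, "y": 40.5, "z": 0, "wx": 0, "wy": 0, "wz": -0.36, "jaw": 22}
    - {"x": 16.4, "y": 59, "z": 0, "wx": 0, "wy": 0, "wz": -0.54, "jaw": 22}
    - {"x": 28.5, "y": 76, "z": 0, "wx": 0, "wy": 0, "wz": -0.72, "jaw": 22}
    - {"x": 43.5, "y": 90, "z": 0, "wx": 0, "wy": 0, "wz": -0.9, "jaw": 22}

```text
clock: 14.1
ee_pos: [0.5045, -0.0685, 0.083]
orientation: [0.917, 0.399, 0.001, 0.001]
wrist_force: [-0.5, -0.1, -0.7]
grip_width: 0.022
grasp_force: 0.4
```

```bash
python3 -c "
from h import *
go((.4681,.0255,.082),-4.9); s=ctrl.state(); p=dk(s['ee_pos'])-[-.043,.062]; print(np.degrees(np.arctan2(p[1],p[0])),np.hypot(*p))
im=ctrl.get_image('wrist'); c=ctrl.get_calibration('wrist'); print([proj('wrist',np.array([*s['ee_pos'][:2],.104]),c)])
for b in blobs(mask(im,(0,150,60),(6,255,255)),60): print(b)"
```

```text
shift [ 43.9 -90.7   0.9] turn [ 0.001 -0.002  0.906] ee [ 0.5045 -0.0685  0.083 ] t 14.1 F [-0.5 -0.1 -0.7] w 0.02203786075697832 0.3653672430664301
-139.12035410584937 0.11490370887014573
[array([318.93043514, 283.38754722])]
(array([321.9, 136.2]), array([ 295,   10,   59,  287, 7008], dtype=int32))
(array([474.2,  58.8]), array([ 451,   17,   48,   88, 2780], dtype=int32))
(array([425. ,  97.5]), array([411,  80,  35,  33,  76], dtype=int32))
(array([610.5, 307.1]), array([589, 249,  51, 115, 403], dtype=int32))
```

apply_moves:
  increments:
    - {"x": 2, "y": 20.6, "z": 0, "wx": 0, "wy": 0, "wz": -0.18, "jaw": 22}
    - {"x": 7.4, "y": 40.5, "z": 0, "wx": 0, "wy": 0, "wz": -0.36, "jaw": 22}
    - {"x": 16.4, "y": 59, "z": 0, "wx": 0, "wy": 0, "wz": -0.54, "jaw": 22}
    - {"x": 28.5, "y": 76, "z": 0, "wx": 0, "wy": 0, "wz": -0.72, "jaw": 22}
    - {"x": 34.9, "y": 82.5, "z": 0, "wx": 0, "wy": 0, "wz": -0.8, "jaw": 22}

```text
clock: 14.78
ee_pos: [0.5892, -0.0991, 0.0829]
orientation: [0.691, 0.723, 0.001, 0.001]
wrist_force: [-0.6, -0.3, 0.2]
grip_width: 0.0217
grasp_force: 0.3
```

apply_moves:
  increments:
    - {"x": 0, "y": 3, "z": 0, "wx": 0, "wy": 0, "wz": -0.026, "jaw": 22}
    - {"x": 0.2, "y": 6, "z": 0, "wx": 0, "wy": 0, "wz": -0.052, "jaw": 22}
    - {"x": 0.2, "y": 6, "z": 0, "wx": 0, "wy": 0, "wz": -0.052, "jaw": 22}

```text
clock: 15.15
ee_pos: [0.5933, -0.0982, 0.0817]
orientation: [0.673, 0.74, 0.0, 0.0]
wrist_force: [-0.3, 0.5, 0.6]
grip_width: 0.0224
grasp_force: 0.0
```

apply_moves:
  increments:
    - {"x": 0, "y": 2, "z": 0, "wx": 0, "wy": 0, "wz": -0.01, "jaw": 22}
    - {"x": 0, "y": 3, "z": 0, "wx": 0, "wy": 0, "wz": -0.02, "jaw": 22}
    - {"x": 0, "y": 3, "z": 0, "wx": 0, "wy": 0, "wz": -0.02, "jaw": 22}

```text
clock: 15.52
ee_pos: [0.5962, -0.098, 0.0812]
orientation: [0.665, 0.747, 0.0, -0.0]
wrist_force: [-0.4, 0.4, -0.2]
grip_width: 0.0219
grasp_force: 0.1
```

```bash
python3 -c "
from h import *
go((.4681,.0255,.082),96.2); s=ctrl.state(); p=dk(s['ee_pos'])-[-.043,.062]; print(np.degrees(np.arctan2(p[1],p[0])),np.hypot(*p),D.T@s['wrist_force'][:2])"
```

```text
shift [ 137.5 -112.9   -0.7] turn [-0.    -0.     0.008] ee [ 0.5962 -0.098   0.0812] t 15.53 F [-0.4  0.4 -0.2] w 0.021866863609474166 0.08715361123904586
-89.44023743567755 0.11449235393631725 [-0.34636426  0.48763632]
```

Now I'll push straight along the tool's y in small steps until the force rises at the stop.

apply_moves:
  increments:
    - {"x": 0, "y": 1.5, "z": 0, "wx": 0, "wy": 0, "wz": 0, "jaw": 22}
    - {"x": 0, "y": 3, "z": 0, "wx": 0, "wy": 0, "wz": 0, "jaw": 22}
    - {"x": 0, "y": 3, "z": 0, "wx": 0, "wy": 0, "wz": 0, "jaw": 22}

```text
clock: 15.9
ee_pos: [0.5985, -0.0978, 0.0812]
orientation: [0.665, 0.747, -0.001, -0.001]
wrist_force: [-2.8, -1.4, 1.9]
grip_width: 0.0223
grasp_force: 1.6
```

apply_moves:
  increments:
    - {"x": 0, "y": 1.5, "z": 0, "wx": 0, "wy": 0, "wz": 0, "jaw": 22}
    - {"x": 0, "y": 1.5, "z": 0, "wx": 0, "wy": 0, "wz": 0, "jaw": 22}

```text
clock: 16.15
ee_pos: [0.5986, -0.0978, 0.0811]
orientation: [0.665, 0.747, -0.001, -0.001]
wrist_force: [-7.4, -3.9, 3.3]
grip_width: 0.0222
grasp_force: 3.5
```

apply_moves:
  increments:
    - {"x": 0, "y": 1.5, "z": 0, "wx": 0, "wy": 0, "wz": 0, "jaw": 22}
    - {"x": 0, "y": 1.5, "z": 0, "wx": 0, "wy": 0, "wz": 0, "jaw": 22}

```text
clock: 16.4
ee_pos: [0.5987, -0.0978, 0.0809]
orientation: [0.665, 0.747, -0.002, -0.002]
wrist_force: [-9.7, -4.5, 7.4]
grip_width: 0.022
grasp_force: 5.2
```

apply_moves:
  increments:
    - {"x": 0, "y": -5.5, "z": 0, "wx": 0, "wy": 0, "wz": 0, "jaw": 28}
    - {"x": 0, "y": -5.5, "z": 0, "wx": 0, "wy": 0, "wz": 0, "jaw": 28}
    - {"x": 0, "y": -5.5, "z": -40, "wx": 0, "wy": 0, "wz": 0, "jaw": 28}
    - {"x": 0, "y": -5.5, "z": -95, "wx": 0, "wy": 0, "wz": 0, "jaw": 28}
    - {"x": 0, "y": -5.5, "z": -130, "wx": 0, "wy": 0, "wz": 0, "jaw": 40}

```text
clock: 17.02
ee_pos: [0.5984, -0.098, 0.2142]
orientation: [0.665, 0.747, 0.001, 0.002]
wrist_force: [1.2, 0.1, 0.4]
grip_width: 0.0399
grasp_force: 0.0
```

```bash
python3 -c "
from h import *
im=cv2.imread('pics/top0.png')
np.set_printoptions(precision=4,suppress=True)
print('vial',onz('top',(411,219),.052)); 
sc=cv2.imread('pics/scene0.png')
go((.485,-.259,.2),96.2)
im=ctrl.get_image('wrist'); c=ctrl.get_calibration('wrist')
for p in ((*O,.113),(*w(-.043,-.053),.104),(.4887,-.2587,.052)): print(proj('wrist',np.array(p),c))
cv2.imwrite('pics/w4.png',im)"
```

```text
vial [ 0.4887 -0.2587  0.052 ]
shift [-146.7 -131.4   13.8] turn [0.004 0.001 0.008] ee [ 0.5984 -0.098   0.2142] t 17.02 F [1.2 0.1 0.4] w 0.03987651321540393 0.0
[371.2563 134.5099]
[318.0059 193.0068]
[221.8181 290.7875]
```

View pics/w4.png

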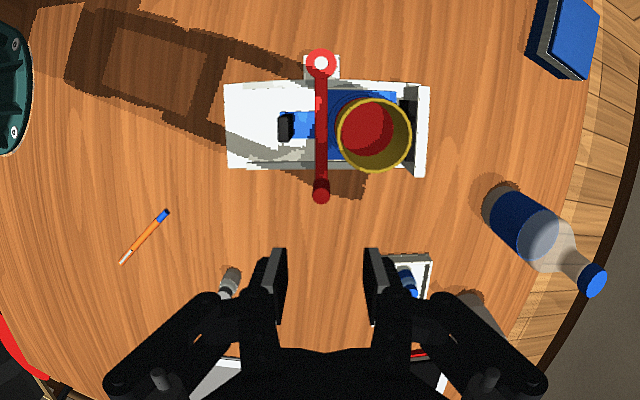

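The lever arm runs straight across in front of the container, with the knob at (321,193) and the hinge at (321,62). The container mouth is centred at (372,134), as predicted, so it's locked; the vial is next, at (230,280).

apply_moves:
  increments:
    - {"x": -29, "y": -25, "z": 0, "wx": 0, "wy": 0, "wz": 0.18, "jaw": 45}
    - {"x": -58, "y": -50, "z": 0, "wx": 0, "wy": 0, "wz": 0.36, "jaw": 45}
    - {"x": -87, "y": -75, "z": 10, "wx": 0, "wy": 0, "wz": 0.54, "jaw": 45}
    - {"x": -116, "y": -100, "z": 20, "wx": 0, "wy": 0, "wz": 0.72, "jaw": 45}
    - {"x": -147, "y": -127, "z": 30, "wx": 0, "wy": 0, "wz": 0.9, "jaw": 45}

```text
clock: 17.7
ee_pos: [0.4876, -0.2597, 0.1811]
orientation: [0.925, 0.381, 0.001, 0.0]
wrist_force: [1.1, 0.1, -0.9]
grip_width: 0.0446
grasp_force: 0.0
```

apply_moves:
  increments:
    - {"x": 0, "y": 0, "z": 0, "wx": 0, "wy": 0, "wz": 0.18, "jaw": 45}
    - {"x": 0, "y": 0, "z": 0, "wx": 0, "wy": 0, "wz": 0.36, "jaw": 45}
    - {"x": 0, "y": 0, "z": 0, "wx": 0, "wy": 0, "wz": 0.54, "jaw": 45}
    - {"x": 0, "y": 0, "z": 0, "wx": 0, "wy": 0, "wz": 0.72, "jaw": 45}
    - {"x": 0, "y": 0, "z": 0, "wx": 0, "wy": 0, "wz": 0.77, "jaw": 45}

```text
clock: 18.32
ee_pos: [0.4882, -0.2588, 0.1813]
orientation: [1.0, 0.007, 0.001, 0.0]
wrist_force: [-0.3, -0.1, 0.2]
grip_width: 0.045
grasp_force: 0.0
```

```bash
python3 -c "
from h import *
np.set_printoptions(precision=4,suppress=True)
go((.4887,-.2587,.2),0)
im=ctrl.get_image('wrist'); c=ctrl.get_calibration('wrist')
for p in ((.4887,-.2587,.052),(.4887,-.2587,.0),(.539,-.2587,.052)): print(proj('wrist',np.array(p),c))
u=proj('wrist',np.array((.4887,-.2587,.052)),c).astype(int)
m=mask(im,(0,0,0),(180,90,255))
for b in blobs(m,100): print(b)
np.save('c.npy',c['extrinsics']); cv2.imwrite('pics/w5.png',im)"
```

```text
shift [  0.5  -0.1 -18.7] turn [ 0.    -0.001  0.014] ee [ 0.4882 -0.2588  0.1813] t 18.32 F [-0.3 -0.1  0.2] w 0.04500342139846975 0.0
[325.2013 187.6026]
[325.1864 173.5608]
[325.9342 132.9162]
(array([10.6, 33.6]), array([   0,    0,   27,   73, 1570], dtype=int32))
(array([100.7,   7.7]), array([ 70,   0,  60,  20, 643], dtype=int32))
(array([150.4, 119.7]), array([  78,    0,  116,  190, 8052], dtype=int32))
(array([558.3,  17.4]), array([ 469,    0,  169,   49, 5413], dtype=int32))
(array([326.9, 123.3]), array([316, 113,  22,  22, 375], dtype=int32))
(array([439.1, 272.7]), array([  100,   123,   535,   277, 45360], dtype=int32))
(array([330.6, 180.7]), array([319, 165,  25,  33, 649], dtype=int32))
(array([633.1, 327. ]), array([622, 302,  18,  44, 396], dtype=int32))
(array([602.7, 377.1]), array([581, 351,  42,  49, 755], dtype=int32))
(array([625.3, 387.7]), array([604, 367,  36,  33, 702], dtype=int32))
(array([566.8, 388.3]), array([556, 372,  23,  28, 191], dtype=int32))
```

View pics/w5.png

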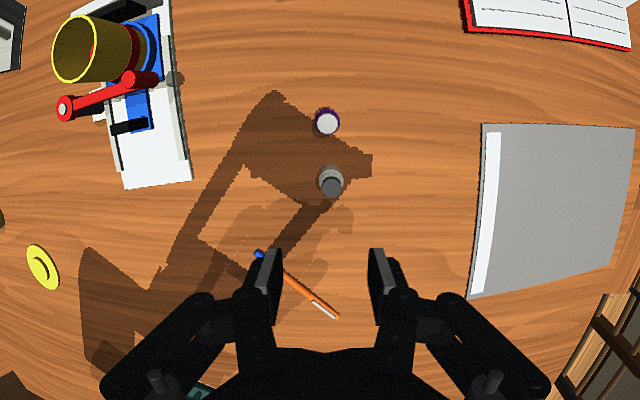

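The grey stopper is at (332,186) and the purple decoy is clear of it at (327,122). The pen lies well behind at (255–335, 250–318), so I'll compute the final offset.

```bash
python3 -c "
from h import *
p=onz('wrist',(332,186.5),.052); print(p, onz('wrist',(327,121),.052), onz('wrist',(255,250),.005), onz('wrist',(335,318),.005)); go((p[0],p[1],.03),0)"
```

```text
[ 0.48983831 -0.26491953  0.052     ] [ 0.54958181 -0.25949032  0.052     ] [ 0.39621267 -0.17648608  0.005     ] [ 0.29374115 -0.27430979  0.005     ]
shift [  1.4   6.1 151.3] turn [ 0.    -0.001  0.013] ee [ 0.4882 -0.2588  0.1813] t 18.38 F [-0.1  0.2 -0.1] w 0.044949716975901575 0.0
```

apply_moves:
  increments:
    - {"x": 1.5, "y": 6, "z": 50, "wx": 0, "wy": 0, "wz": 0, "jaw": 45}
    - {"x": 1.5, "y": 6, "z": 100, "wx": 0, "wy": 0, "wz": 0, "jaw": 45}
    - {"x": 1.5, "y": 6, "z": 145, "wx": 0, "wy": 0, "wz": 0, "jaw": 45}
    - {"x": 1.5, "y": 6, "z": 160, "wx": 0, "wy": 0, "wz": 0, "jaw": 45}
    - {"x": 1.5, "y": 6, "z": 160, "wx": 0, "wy": 0, "wz": 0, "jaw": 36}

```text
clock: 19.0
ee_pos: [0.4891, -0.2645, 0.0209]
orientation: [1.0, 0.009, -0.0, -0.0]
wrist_force: [-0.0, 0.5, -0.2]
grip_width: 0.036
grasp_force: 0.0
```

apply_moves:
  increments:
    - {"x": 0, "y": 0, "z": 0, "wx": 0, "wy": 0, "wz": 0, "jaw": 15}
    - {"x": 0, "y": 0, "z": 0, "wx": 0, "wy": 0, "wz": 0, "jaw": 15}
    - {"x": 0, "y": 0, "z": 0, "wx": 0, "wy": 0, "wz": 0, "jaw": 15}
    - {"x": 0, "y": 0, "z": 0, "wx": 0, "wy": 0, "wz": 0, "jaw": 15}
  force: 25

```text
clock: 19.5
ee_pos: [0.4901, -0.2653, 0.0226]
orientation: [1.0, 0.008, 0.001, 0.001]
wrist_force: [0.7, 0.5, 7.2]
grip_width: 0.0228
grasp_force: 25.7
```

apply_moves:
  increments:
    - {"x": 0, "y": 0, "z": -30, "wx": 0, "wy": 0, "wz": 0, "jaw": 15}
    - {"x": 0, "y": 0, "z": -80, "wx": 0, "wy": 0, "wz": 0, "jaw": 15}
    - {"x": 0, "y": 0, "z": -135, "wx": 0, "wy": 0, "wz": 0, "jaw": 15}
    - {"x": 0, "y": 0, "z": -170, "wx": 0, "wy": 0, "wz": 0, "jaw": 15}

```text
clock: 20.0
ee_pos: [0.4898, -0.2652, 0.1944]
orientation: [1.0, 0.008, 0.001, 0.001]
wrist_force: [0.5, -1.0, -0.9]
grip_width: 0.0229
grasp_force: 25.1
```

```bash
python3 -c "
from h import *
go((*O,.19),0)"
```

```text
shift [ 146.1 -221.4    4.4] turn [ 0.002 -0.003  0.017] ee [ 0.4898 -0.2652  0.1944] t 20.0 F [ 0.5 -1.  -0.9] w 0.022855546270699544 25.072437822818756
```

apply_moves:
  increments:
    - {"x": 25, "y": -40, "z": 0, "wx": 0, "wy": 0, "wz": 0, "jaw": 15}
    - {"x": 60, "y": -90, "z": 0, "wx": 0, "wy": 0, "wz": 0, "jaw": 15}
    - {"x": 94, "y": -140, "z": 0, "wx": 0, "wy": 0, "wz": 0, "jaw": 15}
    - {"x": 125, "y": -190, "z": 0, "wx": 0, "wy": 0, "wz": 0, "jaw": 15}
    - {"x": 146, "y": -221, "z": 0, "wx": 0, "wy": 0, "wz": 0, "jaw": 15}

```text
clock: 20.62
ee_pos: [0.6323, -0.0386, 0.1915]
orientation: [1.0, 0.009, 0.0, -0.0]
wrist_force: [-0.2, -0.6, -1.2]
grip_width: 0.023
grasp_force: 25.1
```

apply_moves:
  increments:
    - {"x": 0, "y": 0, "z": 0, "wx": 0, "wy": 0, "wz": 0, "jaw": 15}
    - {"x": 0, "y": 0, "z": 0, "wx": 0, "wy": 0, "wz": 0, "jaw": 15}

```text
clock: 20.88
ee_pos: [0.6308, -0.0415, 0.1912]
orientation: [1.0, 0.009, -0.0, 0.0]
wrist_force: [-0.7, -0.7, 0.4]
grip_width: 0.0225
grasp_force: 25.1
```

```bash
python3 -c "
from h import *
np.set_printoptions(precision=4,suppress=True)
go((*O,.128),0)
im=ctrl.get_image('wrist'); c=ctrl.get_calibration('wrist'); e=ctrl.state()['ee_pos']
print('mouth exp',proj('wrist',np.array([*O,.113]),c),'rim',[proj('wrist',np.array([O[0]+a,O[1]+b,.113]),c).round(0) for a,b in ((.031,0),(0,.031),(0,-.031))])
print('vial bottom exp',proj('wrist',e-[0,0,.02],c))
for b in blobs(mask(im,(22,120,60),(35,255,255)),100): print(b)
for b in blobs(mask(im,(0,150,60),(6,255,255)),100): print(b)"
```

```text
shift [ 1.4 -0.1 63.2] turn [0.    0.001 0.017] ee [ 0.6308 -0.0415  0.1912] t 20.88 F [-0.7 -0.7  0.4] w 0.022482162379694477 25.085006654262543
mouth exp [324.4791 205.7202] rim [array([325., 166.]), array([284., 205.]), array([365., 206.])]
vial bottom exp [325.4069 242.6024]
(array([324.1, 199.9]), array([ 285,  155,   80,   83, 2877], dtype=int32))
(array([ 58.4, 237.5]), array([ 48, 229,  17,  22, 133], dtype=int32))
(array([ 38.6, 251.8]), array([ 22, 235,  34,  37, 713], dtype=int32))
(array([ 13., 291.]), array([   0,  250,   36,   93, 1712], dtype=int32))
(array([ 89.7, 292.9]), array([ 78, 286,  20,  19, 125], dtype=int32))
(array([ 73.5, 310.3]), array([ 57, 293,  33,  37, 658], dtype=int32))
(array([144.4, 335.9]), array([133, 327,  29,  23, 391], dtype=int32))
(array([588.4, 105.2]), array([584,  37,   9, 132, 454], dtype=int32))
(array([324.2, 191.5]), array([ 296,  171,   58,   42, 1688], dtype=int32))
(array([379.1, 234. ]), array([346, 219,  55,  33, 675], dtype=int32))
(array([274. , 237.9]), array([251, 223,  56,  31, 797], dtype=int32))
```

apply_moves:
  increments:
    - {"x": 1, "y": 0, "z": 30, "wx": 0, "wy": 0, "wz": 0, "jaw": 15}
    - {"x": 1, "y": 0, "z": 55, "wx": 0, "wy": 0, "wz": 0, "jaw": 15}
    - {"x": 1, "y": 0, "z": 69, "wx": 0, "wy": 0, "wz": 0, "jaw": 15}
    - {"x": 1, "y": 0, "z": 69, "wx": 0, "wy": 0, "wz": 0, "jaw": 15}

```text
clock: 21.42
ee_pos: [0.6313, -0.0419, 0.1215]
orientation: [1.0, 0.008, -0.001, -0.0]
wrist_force: [0.0, -0.2, -0.0]
grip_width: 0.023
grasp_force: 25.1
```

apply_moves:
  increments:
    - {"x": 0, "y": 0, "z": 0, "wx": 0, "wy": 0, "wz": 0, "jaw": 45}
    - {"x": 0, "y": 0, "z": 0, "wx": 0, "wy": 0, "wz": 0, "jaw": 45}
    - {"x": 0, "y": 0, "z": 0, "wx": 0, "wy": 0, "wz": 0, "jaw": 45}
    - {"x": 0, "y": 0, "z": -30, "wx": 0, "wy": 0, "wz": 0, "jaw": 45}
    - {"x": 0, "y": 0, "z": -80, "wx": 0, "wy": 0, "wz": 0, "jaw": 45}

```text
clock: 22.05
ee_pos: [0.6309, -0.0409, 0.2016]
orientation: [1.0, 0.008, -0.002, -0.0]
wrist_force: [-0.0, -0.9, 1.2]
grip_width: 0.0451
grasp_force: 0.0
```

apply_moves:
  increments:
    - {"x": -50, "y": 0, "z": -20, "wx": 0, "wy": 0, "wz": 0, "jaw": 45}
    - {"x": -90, "y": 0, "z": -40, "wx": 0, "wy": 0, "wz": 0, "jaw": 45}
    - {"x": -90, "y": 0, "z": -40, "wx": 0, "wy": 0, "wz": 0, "jaw": 45}

```text
clock: 22.42
ee_pos: [0.5407, -0.0426, 0.2444]
orientation: [1.0, 0.008, 0.001, 0.0]
wrist_force: [0.6, 0.3, -0.6]
grip_width: 0.0451
grasp_force: 0.0
```

```bash
python3 -c "
from h import *
np.set_printoptions(precision=3,suppress=True)
im=ctrl.get_image('wrist'); c=ctrl.get_calibration('wrist'); print(ctrl.state()['clock'])
print('mouth exp',proj('wrist',np.array([*O,.113]),c),'floor',proj('wrist',np.array([*O,.022]),c),'knob',proj('wrist',np.array([*w(-.043,-.053),.104]),c))
for b in blobs(mask(im,(0,150,60),(6,255,255)),80): print(b)
u,v=proj('wrist',np.array([*O,.08]),c).astype(int); print(u,v)
m=mask(im,(0,0,40),(180,110,255)); print([b for b in blobs(m[v-60:v+60,u-60:u+60].copy(),40)])
cv2.imwrite('pics/w6.png',im[max(0,v-130):v+130,max(0,u-160):u+160])"
```

```text
22.475
mouth exp [325.288  88.833] floor [325.217  90.736] knob [386.764 131.44 ]
(array([578.9,  68.3]), array([559,   0,  81, 106, 497], dtype=int32))
(array([324.7,  89. ]), array([ 299,   64,   52,   51, 1691], dtype=int32))
(array([310. , 132.9]), array([ 257,  121,  119,   31, 1437], dtype=int32))
(array([386.8, 129.9]), array([379, 122,  17,  17, 211], dtype=int32))
325 89
[(array([54.9, 41.5]), array([   0,    0,  106,  101, 2986], dtype=int32)), (array([58.2, 59.2]), array([ 49,  50,  20,  20, 300], dtype=int32)), (array([  4.3, 109.3]), array([  0, 104,  10,  12, 102], dtype=int32)), (array([ 92.9, 112.1]), array([ 78, 104,  30,  16, 440], dtype=int32)), (array([ 37.1, 114.8]), array([ 16, 109,  38,  11, 311], dtype=int32))]
```

```bash
python3 -c "
from plant import ctrl
print(ctrl.job_done())"
```

```text
the job is handed in; nothing more can be done
None
```

The job is handed in at about 22.5 s: the container stands upright in the cup, the tray is fully home, the lever is locked at its stop, and the empty vial is inside the container (last camera check), with the vials, lid and pen not touched.

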